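Home the row of tubs on the lidding lane and shut the gate

ROBOT

A 6-joint arm with a two-finger parallel gripper is mounted at the origin on a cart in front of the work surface, level with it; the furniture and walls round the work are solid. World frame = base frame: x ahead of the robot, y to its left, z up, the work surface at z = 0. Lengths are in mm, angles in rad, forces in N, time in s.
With the tool pointing down it reaches from about 275 to 825 mm from the base axis. Payload 5.2 kg.
Tool frame: the origin (TCP) lies between the finger pads; the fingertips stand tip_extent ahead of it and the grasp point (between the pads) is the TCP (tip_extent is the distance from the TCP to the fingertips, in mm); z points along the fingers, y is the line along which they close (so a half turn about z gives the same grasp; the last joint's range is limited). The gripper opens to 93 mm and grips with 3 to 60 N. Pads are 15 mm wide; open, the fingers measure 128 mm over their backs; the gripper's body (75 mm by 188 mm) begins 65 mm behind the grasp point.
Start: joints at [-1.352, 0.259, 1.535, -0, 1.348, -0.203], TCP at [225.192, -501.79, 237.653] pointing down, gripper open.
Joint ranges: [-3.14, 3.14], [-0.91, 2.08], [0.19, 2.58], [-1.22, 4.36], [0.22, 2.71], [-3.12, 3.12]. Speed limits (rad/s): [2.57, 2.57, 3.14, 3.14, 3.14, 3.14].

INTERFACE

Orientations are given as a 3x3 rotation matrix whose columns are the frame's x, y, z axes.
In Python, from cell import get_obs, camera, get_calibration, close_job, tip_extent gives the robot as it stands. The module is installed in compiled form; this text tells all that it offers.
- The arm moves only by the tool move_arm, never from a script. Its arguments are lists of equal length, an entry for each row: "angular": the turn, a rotation vector about the tool's x, y, z in degrees, a list of three; "slide": the shift along the tool's x, y, z in mm, a list of three; "claw": the opening, from 0 (shut) to 1 (fully open). A call has 1 to 12 rows; each row is the pose to reach, as a shift and turn from the pose commanded when the call began, along the tool's axes at that moment; what a row does not reach only later rows make up. A row lasts 1/8 s, in which the tool goes at most 62.5 mm and 10.7 degrees, less where a joint would pass 70% of its speed; a pose out of reach is approached as far as the arm can. A call with a gripper value outside its range is refused whole. The fingers move at their own pace and stop on an object; "newtons" is the grip in N (left out, the last holds). Time passes only in rows, so rows that repeat a pose let the fingers close. It gives the time, the measured TCP pose, the force, the opening and the grip force at its end, in the units of the state.
- get_obs(): the state, without advancing time (a new reading comes with each control period).
- camera(name): name is "scene" or "side" or "wrist"; returns the picture (384x512x3 uint8, red, green, blue); there is no depth.
- get_calibration(name): a dict with "camera_matrix" (3x3 intrinsics, pixels), "rvec" (rotation vector, rad) and "tvec" (3), from world to camera coordinates, as OpenCV has them; the wrist camera has in their place "T_tool_cam" (4x4, takes a point from camera to tool coordinates, whose origin is the TCP and whose axes are the flange's). Camera axes: x right, y down, z forward; pixel columns grow to the right and rows downward; lengths in mm; the calibration is good to about 2 mm. A picture is of the moment at which its call begins: read the wrist's pose just before it. get_calibration takes no time and is no camera call.
- close_job(): hands the job in; it is judged then, once.
The state is a dict: "time": time; "joint_pos": joint angles; "joint_velocities": joint speeds; "joint_torque": joint torques, N m; "tcp_pos": TCP position; "tcp_rot": TCP orientation; "ft_force": force on the tool from outside, world axes, zero at the start; "ft_torque": the same for the moment, N m; "grip_width": finger opening in mm; "grasp_force": force on a finger pad.
Only numpy, scipy, OpenCV 4.12 (cv2) and the standard library are available. Lean on these libraries where they do the work, as an engineer would, in place of code of your own. Each camera call takes 0.05 s, during which the arm holds its last target. There are 200 camera calls.

TASK

The three gel tubs standing in a row on the lidding lane must be at the end stop before lids can go on: push the row from behind as one train, its tubs staying together and on the slide strip, until the first tub is up against the end stop and the others follow it without gaps. Then swing the gate fully shut across the lane behind the last tub, so the row cannot creep back. Lift nothing, and leave the loose things round about where they are.

Things in the scene. Friction and masses are not known exactly. Their poses are not given: they have to be found in the camera images.
- lane: Lidding lane fixed to the table: base plate 164 x 460 mm, white slide strip (top 10 mm above the table), two round steel guide rails 103 mm apart clear, tops 51 mm above the table. Nothing fixed on it is above 92 mm. Origin: on the table, on the middle line; x across the lane, away from the robot; y along it from the end stop (face at y = -225 mm) to the open entry end (y = +215 mm); z up.
- stop_face (a point): Middle of the face of the end stop: a black rubber buffer, 32 to 58 mm above the table, on a grey plate at the closed end of the lane. This point is 45 mm above the table; axes as the lane's. A tub is up against the stop when its centre is about 48 mm from this face along the lane.
- tub_1: First tub of the row, nearest the end stop (45 to 115 mm short of it at the start). Open pink tub of set gel, 55 mm high, 96 mm across at its widest (a flange 37 mm above its underside), 90 mm at the rim, 76 mm at the underside, 0.16 to 0.33 kg. Origin: centre of its underside, z up. It stands on the slide strip between the rails; sliding the whole row takes about 2 to 8 N.
- tub_2: Middle tub of the row, the same kind, touching the first (97 mm from centre to centre). Origin: centre of its underside.
- tub_3: Last tub of the row, the same kind, touching the middle one: the one to push, from the entry end. When the row is home its centre is about 241 mm from the face of the end stop. Origin: centre of its underside.
- gate (a joint): Angle of the gate, a level steel bar on an upright hinge. 0 = fully shut against a hard stop, straight across the lane behind the third tub's place (along the lane's x); 1.57 = pointing along the lane's y to the entry end, beside the lane. Starts at 1.75 to 2.15, swung out towards the robot; turns clockwise seen from above to shut. Stiff: stays where left; about 1 N at its end moves it.
- gate_hinge (a point): Axis of the gate's hinge pin, 68 mm above the table, just outside the rail nearest the robot: at x = -73.5 mm, y = +75 mm in the lane's frame. The bar is 6 mm thick and reaches 158 mm from here; its edges are 54 and 82 mm above the table, so it swings above the rails but not above the tubs.
- gate_end (a point): The free end of the gate bar (black rubber tip), 155 mm from the hinge pin, at half the height of the bar, 68 mm above the table.
- spare_tub: Bystander, not part of the row: a tub of the same kind with paler gel, standing on the table off the lane, beyond its end stop. Origin: centre of the underside.
- marker: Bystander: felt marker 132 x 16 x 16 mm lying on the table beyond the entry end of the lane.
- lid_low: Bystander: pink screw lid, 98 mm across, 16 mm high, the lower of two stacked.
- lid_high: Bystander: the same, the upper of the two.
- lid_upturned: Bystander: pink lid 98 x 98 x 16 mm lying open side up.
- steel_cup: Bystander: steel cup, 72 mm across, 82 mm high.
- screwdriver: Bystander: screwdriver with orange grip, 190 x 29 x 28 mm.

How it is judged (in metres and radians):
On the way, in this order (a step that is already met when the one before it is completed fails the run):
1. the row stands home: first tub against the end stop, the other two closed up behind it, all upright on the slide strip (y of tub_1 in the frame of stop_face below 0.0525 m and y of tub_2 in the frame of stop_face below 0.1515 m and y of tub_3 in the frame of stop_face below 0.2505 m and z of each of tub_1, tub_2, tub_3 in the frame of lane below 0.014 m and angle between each of tub_1, tub_2, tub_3's own z axis and vertical below 0.08 rad), for 0.2 s.
2. the gate is fully shut behind the last tub (value of joint gate below 0.06 rad), for 0.2 s.
At the end, for the whole second after the job is handed in: The tubs' centres are no more than 52.5, 151.5 and 250.5 mm from the face of the end stop along the lane (within about 5 mm of a closed-up row against it), the tubs stand upright on the slide strip and at rest, and the gate is at rest within 0.06 rad of fully shut (all of step 1 and value of joint gate below 0.06 rad and velocity of joint gate between -0.05 and 0.05 rad/s and linear speed of each of tub_1, tub_2, tub_3 below 0.01 m/s); the robot touches nothing.
It fails at once if a tub of the row is lifted more than 15 mm off the slide strip (z of any of tub_1, tub_2, tub_3 in the frame of lane above 0.025 m).
It fails at once if a tub of the row is tipped (angle between any of tub_1, tub_2, tub_3's own z axis and vertical above 0.3 rad).
It fails at once if the row comes apart: a gap of more than about 13 mm between neighbours (horizontal distance between tub_1 and tub_2 above 0.11 m or horizontal distance between tub_2 and tub_3 above 0.11 m).
It fails at once if a bystander is moved more than 25 mm (distance of any of spare_tub, marker, lid_low, lid_high, lid_upturned, steel_cup, screwdriver from where it was at the start of the episode above 0.025 m).
It also fails if it takes over 50 s, if anything falls off the work surface, if the arm or the gripper's body presses on something with over 40 N, if the wrist force passes 120 N, or if a joint passes its speed limit or range.

## Working session

There is one attempt and no reset: what is moved stays moved. The work goes in short steps, Python scripts to look and compute and a tool call to move; the robot and the scene stay as the last step left them, time stands still between calls to the robot, and variables do not carry over. Pictures are saved under pics/ and viewed, at most 10 in all, crops included, and the job is handed in when it is done.

Besides the shell and the picture viewer there is one more tool, called after ">>>" by a JSON object that holds its "fn" and its "kwargs", one argument or row to a line. move_arm: Moves the arm, as the interface text tells. Its arguments: {"type":"object","properties":{"angular":{"type":"array"},"slide":{"type":"array"},"claw":{"type":"array"},"newtons":{"type":"number"}},"required":["angular","slide","claw"]}

```bash
mkdir -p pics
python3 - <<'E'
from cell import *
import cv2,numpy as np
for n in("scene","side"):
    cv2.imwrite(f"pics/{n}0.png",cv2.cvtColor(camera(n),cv2.COLOR_RGB2BGR)); print(n,get_calibration(n))
o=get_obs();print(o["time"],o["tcp_pos"],o["tcp_rot"],o["grip_width"],tip_extent if not callable(tip_extent) else tip_extent())
E
```

```text
scene {'camera_matrix': array([[411.41682356,   0.        , 251.26119693],
       [  0.        , 411.41682356, 187.24294385],
       [  0.        ,   0.        ,   1.        ]]), 'rvec': array([ 0.65118604, -2.41276696,  1.3887339 ]), 'tvec': array([ 457.67147784,  182.82802731, 1157.85053785])}
side {'camera_matrix': array([[387.64658453,   0.        , 260.95636845],
       [  0.        , 387.64658453, 199.46533127],
       [  0.        ,   0.        ,   1.        ]]), 'rvec': array([ 2.2308901 , -0.3298361 ,  0.18272194]), 'tvec': array([-474.42135124,  168.86567867, 1063.08498643])}
0.1 [ 225.07223605 -501.34244833  236.92257053] [[ 9.12363099e-01  4.09381786e-01 -3.58392468e-04]
 [ 4.09381821e-01 -9.12361801e-01  1.57098707e-03]
 [ 3.16149895e-04 -1.58002999e-03 -9.99998702e-01]] 93.10682234588332 19.0
```

View pics/scene0.png

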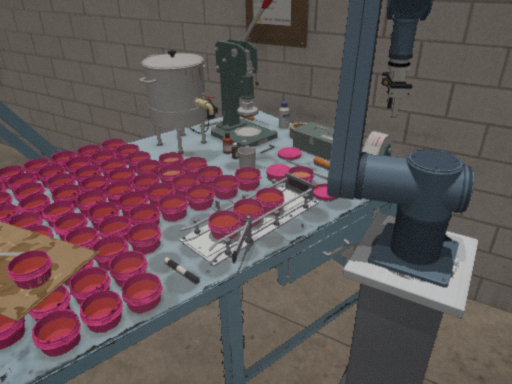

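View pics/side0.png

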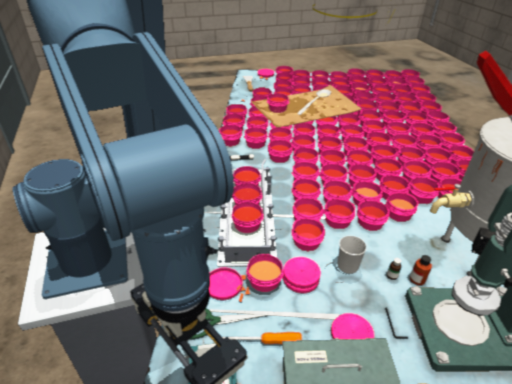

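The scene view shows the lane from about (190,240) at the entry to (315,190) at the stop. Tub_3 is near (225,222) and tub_1 near (270,199); the gate sticks out around (243,238). The side view shows the lane from (220,260) to (270,170). I'll enlarge both views.

Run:
```python
import cv2
a=cv2.imread("pics/scene0.png")[165:285,160:345];b=cv2.imread("pics/side0.png")[140:290,190:320]
cv2.imwrite("pics/sc1.png",cv2.resize(a,None,fx=4.3,fy=4.3,interpolation=cv2.INTER_CUBIC))
cv2.imwrite("pics/si1.png",cv2.resize(b,None,fx=4,fy=4,interpolation=cv2.INTER_CUBIC))
```

```text
(no output)
```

View pics/sc1.png

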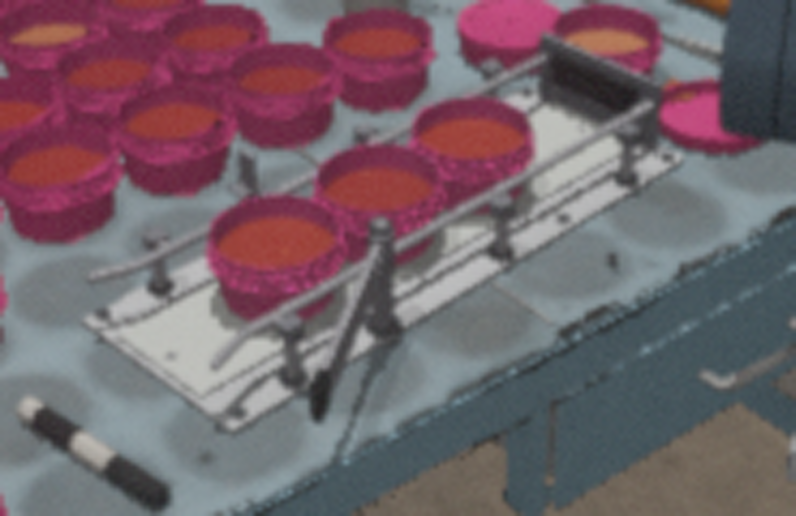

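View pics/si1.png

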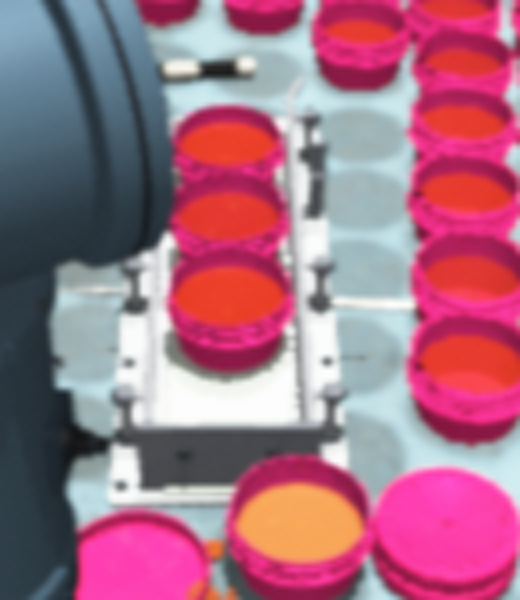

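The scene crop shows the plate corners at (85,320), (235,432) and (682,157), the gate tip at (320,393), and the rims of the three tubs. The side crop shows the stop-end plate corners at (110,502) and (347,490), with the tub row at x≈230.

```bash
cat > h.py <<'E'
from cell import *
import cv2,numpy as np
def ray(n,uv,z):
    c=get_calibration(n);R=cv2.Rodrigues(c["rvec"])[0];C=-R.T@c["tvec"]
    d=R.T@np.linalg.inv(c["camera_matrix"])@np.array([*uv,1.]);return (C+d*(z-C[2])/d[2])
sc=lambda u,v,z:ray("scene",(160+(u+.5)/4.3-.5,165+(v+.5)/4.3-.5),z)
si=lambda u,v,z:ray("side",(190+(u+.5)/4-.5,140+(v+.5)/4-.5),z)
E
python3 - <<'E'
from h import *
np.set_printoptions(precision=1,suppress=True)
for n,p in dict(EF=(85,320,5),EN=(235,432,5),SN=(682,157,5),tip=(320,393,68),hinge=(380,222,90),bufL=(548,40,58),bufR=(655,100,58),railNend=(215,365,48),railFend=(92,278,48)).items(): print(n,sc(*p))
for n,p in dict(SN=(110,502,5),SF=(347,490,5)).items(): print("side",n,si(*p))
# gel ellipses
for n in("scene","side"):
    im=cv2.imread(f"pics/{n}0.png");h=cv2.cvtColor(im,cv2.COLOR_BGR2HSV)
    m=((h[...,0]<=8)&(h[...,1]>120)&(h[...,2]>100)).astype(np.uint8)
    k,l,s,c=cv2.connectedComponentsWithStats(m)
    for i in range(1,k):
        u,v=c[i]
        if s[i,4]>40 and ((n=="scene" and 205<u<290 and 185<v<235) or (n=="side" and 225<u<262 and 160<v<225)):
            print(n,c[i],s[i],ray(n,c[i],55))
E
```

```text
EF [612.8 283.1   5. ]
EN [454.5 327.7   5. ]
SN [ 337.4 -114.8    5. ]
tip [384.6 332.3  68. ]
hinge [430.3 187.   90. ]
bufL [ 473.8 -149.8   58. ]
bufR [ 357.6 -101.3   58. ]
railNend [470.8 321.7  48. ]
railFend [598.1 286.7  48. ]
side SN [ 335.2 -118.6    5. ]
side SF [ 493.4 -153.8    5. ]
scene [269.4 196.5] [258 193  23   8 138] [456.6  11.5  55. ]
scene [247.4 208.4] [236 205  23   8 139] [481.9 106.9  55. ]
scene [223.5 220.7] [211 216  26  11 201] [509.  198.2  55. ]
side [246.5 175.5] [236 171  22  10 165] [506.4 196.5  55. ]
side [246.7 193.6] [236 189  23  10 175] [480.7 101.8  55. ]
side [246.7 213.5] [234 207  26  14 269] [454.8   9.6  55. ]
```

>>> {"fn": "move_arm", "kwargs": {
  "angular": [
    [0,0,-4],
    [0,0,-8],
    [0,0,-13],
    [0,0,-17],
    [0,0,-21],
    [0,0,-25],
    [0,0,-30],
    [0,0,-34],
    [0,0,-38],
    [0,0,-42],
    [0,0,-46],
    [0,0,-50.5]
  ],
  "slide": [
    [25,-25,5],
    [65,-65,10],
    [105,-104,15],
    [146,-144,20],
    [188,-185,25],
    [230,-226,30],
    [272,-268,35],
    [314,-309,40],
    [356,-350,40],
    [398,-392,40],
    [440,-433,40],
    [470,-463,40]
  ],
  "claw": [0.35,0.35,0.35,0.35,0.35,0.35,0.35,0.35,0.35,0.35,0.35,0.35]
}}

```text
time: 1.6
tcp_pos: [464.7, 115.5, 197.4]
tcp_rot: [[0.26, 0.966, -0.0], [0.966, -0.26, 0.0], [0.0, -0.0, -1.0]]
ft_force: [1.1, 0.1, -0.7]
grip_width: 32.4
grasp_force: 0.0
```

```bash
cat >> h.py <<'E'
np.set_printoptions(precision=3,suppress=True)
ey=np.array([.263,.9648,0]);ex=np.array([.9648,-.263,0]);O=np.array([474.5,85.5,0])
def lane(p): d=np.asarray(p)-O;return np.array([d@ex,d@ey,d[2]])
def world(x,y,z): return O+x*ex+y*ey+np.array([0,0,z])
def delta(*l):
    o=get_obs();R=np.array(o["tcp_rot"]);return R.T@(world(*l)-o["tcp_pos"])
def st():
    o=get_obs();R=np.array(o["tcp_rot"]);print("t",o["time"],"tcp",o["tcp_pos"],"lane",lane(o["tcp_pos"]),"F",o["ft_force"],"w",o["grip_width"],"yhead",np.degrees(np.arctan2(R[1,1],R[0,1])),"q",o["joint_pos"])
E
python3 - <<'E'
from h import *
st();print(delta(2,205,160))
E
```

```text
t 1.6 tcp [464.66  115.516 197.411] lane [-17.387  26.372 197.411] F [ 1.101  0.077 -0.678] w 32.393097759146876 yhead -15.091255216832579 q [0.01  0.164 1.76  0.    1.218 0.273]
[178.573  19.886  37.419]
```

>>> {"fn": "move_arm", "kwargs": {
  "angular": [
    [0,0,0],
    [0,0,0],
    [0,0,0],
    [0,0,0],
    [0,0,0],
    [0,0,0]
  ],
  "slide": [
    [40,5,10],
    [85,10,20],
    [130,15,30],
    [165,20,37],
    [178.5,20,37.5],
    [178.5,20,37.5]
  ],
  "claw": [0.35,0.35,0.35,0.35,0.35,0.35]
}}

```text
time: 2.35
tcp_pos: [530.5, 280.0, 159.8]
tcp_rot: [[0.263, 0.965, -0.001], [0.965, -0.263, -0.001], [-0.001, -0.001, -1.0]]
ft_force: [-0.1, -0.4, -0.2]
grip_width: 32.2
grasp_force: 0.0
```

Run:
```python
from h import *
st();cv2.imwrite("pics/w1.png",cv2.cvtColor(camera("wrist"),cv2.COLOR_RGB2BGR))
c=get_calibration("wrist");T=c["T_tool_cam"];K=c["camera_matrix"];o=get_obs();R=np.array(o["tcp_rot"])
def px(p):
    q=np.linalg.inv(T)@np.append(R.T@(p-o["tcp_pos"]),1);q=K@q[:3];return q[:2]/q[2]
print(T)
for n,l in dict(t3=(2.6,116.6,65),t3rear=(2.6,164.6,47),t3l=(-45.4,116.6,47),t3r=(50.6,116.6,47),railN=(-51.5,215,48),railF=(51.5,215,48),EN=(-82,230,5),EF=(82,230,5),hinge=(-73.5,75,82)).items():print(n,px(world(*l)))
```

```text
t 2.35 tcp [530.549 280.044 159.792] lane [  2.911 202.437 159.792] F [-0.079 -0.405 -0.229] w 32.1810979651388 yhead -15.265386816936193 q [ 0.3    0.407  1.519 -0.     1.216  0.567]
[[   0.      -0.957   -0.289   80.377]
 [   1.       0.       0.001    0.759]
 [  -0.001   -0.289    0.957 -147.112]
 [   0.       0.       0.       1.   ]]
t3 [252.413 277.851]
t3rear [252.389 228.067]
t3l [208.851 268.201]
t3r [296.11  268.124]
railN [197.683 181.794]
railF [301.614 181.711]
EN [177.379 159.331]
EF [322.847 159.217]
hinge [177.869 323.06 ]
```

View pics/w1.png

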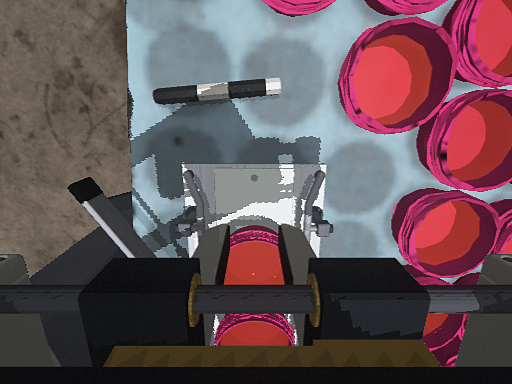

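The wrist view shows the plate's entry corners at (183,164) and (326,164), the rails at either side, tub_3's rear flange at about (255,227), and the gate tip at (85,190). That puts the lane middle about 4 mm further along +x than my estimate. The channel below the fingers is clear, so I'll go down.

>>> {"fn": "move_arm", "kwargs": {
  "angular": [
    [0,0,0],
    [0,0,0],
    [0,0,0],
    [0,0,0],
    [0,0,0]
  ],
  "slide": [
    [1,2,30],
    [1,2,70],
    [1,2,105],
    [1,2,116],
    [1,2,116]
  ],
  "claw": [0.35,0.35,0.35,0.35,0.35]
}}

```text
time: 3.02
tcp_pos: [533.1, 279.5, 44.5]
tcp_rot: [[0.265, 0.964, -0.001], [0.964, -0.265, -0.0], [-0.0, -0.0, -1.0]]
ft_force: [-0.1, -0.5, 0.5]
grip_width: 32.6
grasp_force: 0.0
```

>>> {"fn": "move_arm", "kwargs": {
  "angular": [
    [0,0,0],
    [0,0,0],
    [0,0,0],
    [0,0,0],
    [0,0,0],
    [0,0,0],
    [0,0,0],
    [0,0,0],
    [0,0,0],
    [0,0,0]
  ],
  "slide": [
    [-10,0,0],
    [-18,0,0],
    [-24,0,0],
    [-28,0,0],
    [-32,0,0],
    [-36,0,0],
    [-40,0,0],
    [-44,0,0],
    [-48,0,0],
    [-52,0,0]
  ],
  "claw": [0.35,0.35,0.35,0.35,0.35,0.35,0.35,0.35,0.35,0.35]
}}

```text
time: 4.28
tcp_pos: [519.5, 230.1, 44.2]
tcp_rot: [[0.264, 0.964, 0.0], [0.964, -0.264, 0.0], [0.0, 0.0, -1.0]]
ft_force: [0.4, 3.5, 0.0]
grip_width: 32.7
grasp_force: 1.7
```

Run:
```python
from h import *
st()
```

```text
t 4.275 tcp [519.469 230.094  44.243] lane [  5.358 151.331  44.243] F [0.45  3.53  0.033] w 32.678924789598376 yhead -15.332217887504342 q [0.221 0.488 1.72  0.    0.934 0.488]
```

>>> {"fn": "move_arm", "kwargs": {
  "angular": [
    [0,0,0],
    [0,0,0],
    [0,0,0],
    [0,0,0],
    [0,0,0],
    [0,0,0],
    [0,0,0],
    [0,0,0],
    [0,0,0],
    [0,0,0],
    [0,0,0],
    [0,0,0]
  ],
  "slide": [
    [-4,0,0],
    [-9,0,0],
    [-15,0,0],
    [-21,0,0],
    [-27,0,0],
    [-33,0,0],
    [-39,0,0],
    [-45,0,0],
    [-51,0,0],
    [-57,0,0],
    [-63,0,0],
    [-68,0,0]
  ],
  "claw": [0.35,0.35,0.35,0.35,0.35,0.35,0.35,0.35,0.35,0.35,0.35,0.35]
}}

```text
time: 5.78
tcp_pos: [501.3, 164.2, 44.2]
tcp_rot: [[0.265, 0.964, -0.0], [0.964, -0.265, 0.0], [0.0, -0.0, -1.0]]
ft_force: [1.2, 4.6, 0.7]
grip_width: 32.6
grasp_force: 1.9
```

>>> {"fn": "move_arm", "kwargs": {
  "angular": [
    [0,0,0],
    [0,0,0],
    [0,0,0],
    [0,0,0]
  ],
  "slide": [
    [-3,0,0],
    [-6,0,0],
    [-9,0,0],
    [-10,0,0]
  ],
  "claw": [0.35,0.35,0.35,0.35]
}}

```text
time: 6.28
tcp_pos: [500.4, 157.3, 44.7]
tcp_rot: [[0.266, 0.964, 0.004], [0.964, -0.266, 0.004], [0.005, 0.003, -1.0]]
ft_force: [4.3, 16.4, -0.6]
grip_width: 32.4
grasp_force: 7.4
```

Run:
```python
from h import *
st()
```

```text
t 6.275 tcp [500.379 157.28   44.701] lane [ 6.09  76.059 44.701] F [ 4.342 16.382 -0.61 ] w 32.44676383106428 yhead -15.41502836498309 q [0.089 0.423 1.834 0.005 0.88  0.355]
```

Run:
```python
from h import *
for n in("scene","side"):
    im=cv2.cvtColor(camera(n),cv2.COLOR_RGB2BGR);cv2.imwrite(f"pics/{n}2.png",im)
    h=cv2.cvtColor(im,cv2.COLOR_BGR2HSV)
    m=((h[...,0]<=8)&(h[...,1]>120)&(h[...,2]>100)).astype(np.uint8)
    k,l,s,c=cv2.connectedComponentsWithStats(m)
    for i in range(1,k):
        u,v=c[i]
        p=ray(n,c[i],55);q=lane(p)
        if s[i,4]>40 and abs(q[0])<35 and -230<q[1]<230: print(n,c[i],s[i],q)
a=cv2.imread("pics/scene2.png")[165:285,200:345];b=cv2.imread("pics/side2.png")[140:280,200:300]
f=lambda x:cv2.resize(x,(400,int(400*x.shape[0]/x.shape[1])),interpolation=cv2.INTER_CUBIC)
a,b=f(a),f(b);H=max(len(a),len(b));pad=lambda x:np.vstack([x,np.zeros((H-len(x),400,3),np.uint8)])
cv2.imwrite("pics/c2.png",np.hstack([pad(a),pad(b)]))
```

```text
scene [287.974 187.009] [278 184  21   7 115] [   0.456 -163.866   55.   ]
scene [270.154 197.846] [263 195  17   7  91] [ -5.161 -71.743  55.   ]
side [247.336 192.35 ] [236 187  24  12 220] [ 3.751 23.491 55.   ]
side [245.987 212.393] [234 207  25  12 229] [ -1.101 -73.417  55.   ]
side [246.207 234.546] [232 227  29  16 348] [  -1.062 -167.59    55.   ]
```

View pics/c2.png

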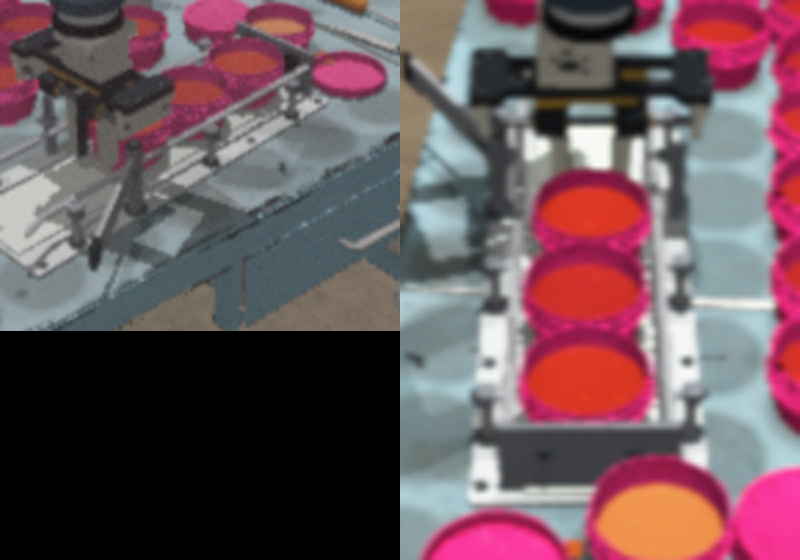

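The crops show the row closed up and tub_1 close to the stop plate at (580,420), though my frame leaves several mm of doubt. I'll push a little more and watch the force.

>>> {"fn": "move_arm", "kwargs": {
  "angular": [
    [0,0,0],
    [0,0,0],
    [0,0,0]
  ],
  "slide": [
    [-1,-1,0],
    [-2,-2,0],
    [-2,-2,0]
  ],
  "claw": [0.35,0.35,0.35]
}}

```text
time: 6.75
tcp_pos: [499.4, 157.1, 45.3]
tcp_rot: [[0.265, 0.964, 0.007], [0.964, -0.266, 0.006], [0.008, 0.006, -1.0]]
ft_force: [7.4, 20.1, -0.7]
grip_width: 32.7
grasp_force: 9.4
```

Run:
```python
from h import *
st()
# gate hinge/posts in side view: rectangles of plate by stop-face triangulation
for z in(58,75,92): print(z,lane(sc(548,40,z)),lane(sc(655,100,z)),lane(si(133,430,z)),lane(si(325,428,z)))
for z in(82,90): print(lane(sc(380,222,z)))
```

```text
t 6.75 tcp [499.443 157.121  45.318] lane [ 5.229 75.66  45.318] F [ 7.437 20.104 -0.666] w 32.740050533474815 yhead -15.3973275258299 q [0.088 0.419 1.839 0.007 0.876 0.352]
58 [  61.183 -227.188   58.   ] [ -63.657 -210.94    58.   ] [ -63.523 -217.663   58.   ] [  64.633 -218.185   58.   ]
75 [  40.2   -203.048   75.   ] [ -81.544 -187.202   75.   ] [ -62.123 -234.184   75.   ] [  63.124 -234.693   75.   ]
92 [  19.216 -178.907   92.   ] [ -99.431 -163.465   92.   ] [ -60.722 -250.704   92.   ] [  61.615 -251.202   92.   ]
[-60.543  78.262  82.   ]
[-69.303  86.339  90.   ]
```

The force rose 4 N while the tool moved only 0.4 mm. The stop plate, located in both views, also puts its face at about y = -217 in my frame, so the row is home. I'll back off, lift and check the tubs.

>>> {"fn": "move_arm", "kwargs": {
  "angular": [
    [0,0,0],
    [0,0,0],
    [0,0,0],
    [0,0,0],
    [0,0,0],
    [0,0,0],
    [0,0,0],
    [0,0,0],
    [0,0,0]
  ],
  "slide": [
    [3,1,0],
    [8,1,0],
    [20,1,0],
    [40,1,-5],
    [60,1,-30],
    [75,1,-60],
    [80,0,-90],
    [80,0,-105],
    [80,0,-105]
  ],
  "claw": [0.35,0.35,0.35,0.35,0.2,0,0,0,0]
}}

```text
time: 7.88
tcp_pos: [518.0, 231.1, 150.0]
tcp_rot: [[0.264, 0.964, 0.002], [0.964, -0.264, 0.0], [0.001, 0.002, -1.0]]
ft_force: [0.1, 0.1, 0.3]
grip_width: 0.1
grasp_force: 0.0
```

Run:
```python
from h import *
for n in("scene","side"):
    im=cv2.cvtColor(camera(n),cv2.COLOR_RGB2BGR);cv2.imwrite(f"pics/{n}3.png",im)
    h=cv2.cvtColor(im,cv2.COLOR_BGR2HSV)
    m=((h[...,0]<=8)&(h[...,1]>120)&(h[...,2]>100)).astype(np.uint8)
    k,l,s,c=cv2.connectedComponentsWithStats(m)
    for i in range(1,k):
        q=lane(ray(n,c[i],55))
        if s[i,4]>40 and abs(q[0])<35 and -230<q[1]<230: print(n,s[i],q)
st()
def wp(th,r=105):
    t=np.radians(th);b=np.array([np.cos(t),np.sin(t)]);nn=np.array([-b[1],b[0]])
    d=3+17.5*abs(b[1])+7.5*abs(b[0]);return np.array([-69.5,83.5])+r*b+d*nn
for th in(145,130,122,112,102,92,82,72,62,52,42,32,22,12,4,0):
    p=wp(th);print(th,p,delta(*p,80))
```

```text
scene [278 184  22   7 113] [  -0.315 -164.865   55.   ]
scene [258 195  22   7 113] [ -1.483 -67.892  55.   ]
scene [234 204  24  10 171] [ 3.721 27.973 55.   ]
side [236 187  24  12 210] [ 2.889 24.128 55.   ]
side [234 207  25  12 228] [ -1.059 -72.907  55.   ]
side [232 227  29  16 347] [  -1.363 -167.361   55.   ]
t 7.975 tcp [516.776 230.477 148.168] lane [  2.659 150.992 148.168] F [-0.166  0.737 -0.546] w 0.5119075885623797 yhead -15.340876036921049 q [ 0.223  0.362  1.62  -0.     1.161  0.49 ]
145 [-166.513  128.013] [ -23.188 -169.034   68.44 ]
130 [-153.253  150.29 ] [  -0.889 -155.811   68.399]
122 [-143.642  160.985] [   9.821 -146.216   68.375]
112 [-129.264  172.6  ] [  21.459 -131.858   68.343]
102 [-112.534  181.699] [  30.585 -115.142   68.31 ]
92 [-93.903 187.712] [ 36.629 -96.521  68.277]
82 [-76.052 190.453] [ 39.399 -78.674  68.248]
72 [-57.939 190.147] [ 39.122 -60.561  68.221]
62 [-39.606 186.525] [ 35.53  -42.222  68.198]
52 [-21.725 179.421] [ 28.455 -24.329  68.178]
42 [ -5.042 168.832] [17.893 -7.629 68.163]
32 [  9.671 154.944] [ 4.028  7.106 68.154]
22 [ 21.67  138.141] [-12.755  19.132  68.152]
12 [ 30.3 119. ] [-31.882  27.794  68.157]
4 [ 34.428 102.498] [-48.377  31.948  68.167]
0 [35.5 94. ] [-56.874  33.034  68.173]
```

The spacings are 94 to 97 mm and unchanged after release, so the row is closed up and home. Next I go to the outer side of the gate.

>>> {"fn": "move_arm", "kwargs": {
  "angular": [
    [0,0,0],
    [0,0,0],
    [0,0,0],
    [0,0,0],
    [0,0,0],
    [0,0,0],
    [0,0,0],
    [0,0,0],
    [0,0,0]
  ],
  "slide": [
    [-5,-40,0],
    [-12,-90,0],
    [-20,-140,0],
    [-25,-178,0],
    [-25,-180,0],
    [-25,-180,30],
    [-25,-180,60],
    [-25,-180,68],
    [-25,-180,68]
  ],
  "claw": [0,0,0,0,0,0,0,0,0]
}}

```text
time: 9.1
tcp_pos: [337.5, 253.9, 80.7]
tcp_rot: [[0.265, 0.964, -0.001], [0.964, -0.265, -0.001], [-0.001, -0.001, -1.0]]
ft_force: [0.1, 0.3, 2.0]
grip_width: 0.9
grasp_force: 0.0
```

Run:
```python
from h import *
st()
im=cv2.cvtColor(camera("scene"),cv2.COLOR_RGB2BGR);cv2.imwrite("pics/g.png",cv2.resize(im[150:300,170:350],None,fx=4,fy=4,interpolation=cv2.INTER_CUBIC))
print([delta(*l).round(1) for l in((-153,150,80),(-129,173,80),(35.5,94,80))])
```

```text
t 9.1 tcp [337.523 253.919  80.701] lane [-176.45   126.465   80.701] F [0.137 0.297 2.02 ] w 0.8680087334343396 yhead -15.364642423992969 q [ 0.38   0.217  2.035 -0.     0.891  0.648]
[array([23.2, 23. ,  1.4]), array([46.3, 47. ,  1.4]), array([-32.4, 211.7,   1.4])]
```

View pics/g.png

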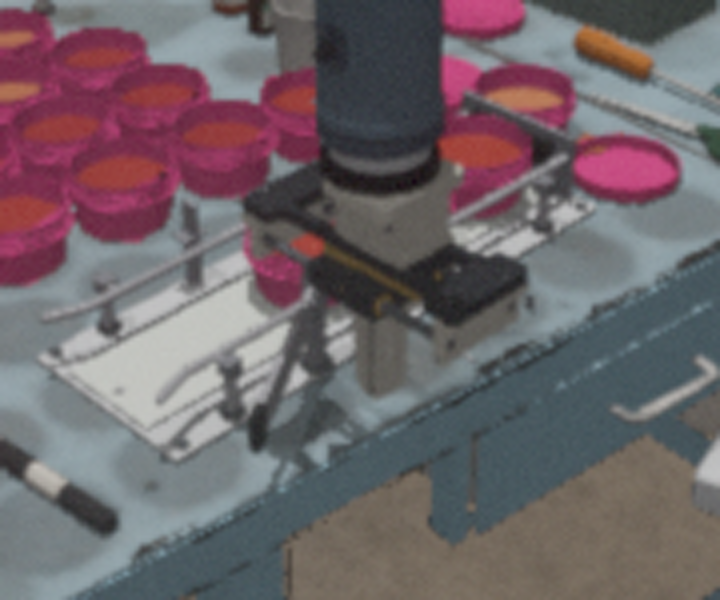

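The scene crop shows the closed fingers at (380,350), on the robot side of the gate bar whose tip is at (260,430). The side is right, so I'll sweep.

>>> {"fn": "move_arm", "kwargs": {
  "angular": [
    [0,0,0],
    [0,0,0],
    [0,0,0],
    [0,0,0],
    [0,0,0],
    [0,0,0],
    [0,0,0],
    [0,0,0],
    [0,0,0],
    [0,0,0],
    [0,0,0],
    [0,0,0]
  ],
  "slide": [
    [12,11,0],
    [24,23,0],
    [34,33,0],
    [40,40,0],
    [46,47,0],
    [55,64,0],
    [61,82,0],
    [64,100,0],
    [64,118,0],
    [60,137,0],
    [53,155,0],
    [53,155,0]
  ],
  "claw": [0,0,0,0,0,0,0,0,0,0,0,0]
}}

```text
time: 10.65
tcp_pos: [502.7, 263.1, 81.3]
tcp_rot: [[0.266, 0.964, 0.002], [0.964, -0.266, 0.0], [0.001, 0.002, -1.0]]
ft_force: [-0.8, -0.5, 0.2]
grip_width: 0.6
grasp_force: 0.0
```

Run:
```python
from h import *
st()
im=cv2.cvtColor(camera("scene"),cv2.COLOR_RGB2BGR);cv2.imwrite("pics/g2.png",cv2.resize(im[150:300,170:350],None,fx=4,fy=4,interpolation=cv2.INTER_CUBIC))
```

```text
t 10.65 tcp [502.67  263.138  81.322] lane [-19.54  178.794  81.322] F [-0.762 -0.498  0.228] w 0.617862091619483 yhead -15.45214717105373 q [ 0.286  0.438  1.691 -0.     1.011  0.556]
```

View pics/g2.png

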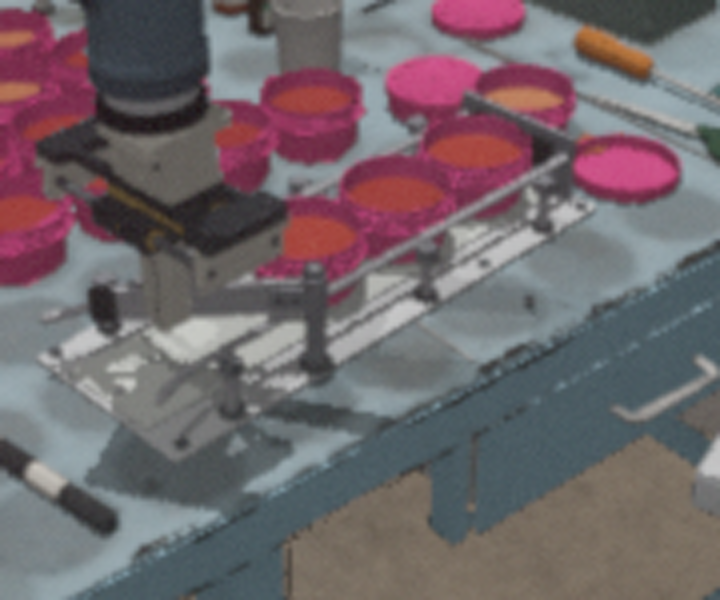

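The gate is following the fingers, with its tip at (105,308), and the row is undisturbed. I'll continue to shut.

>>> {"fn": "move_arm", "kwargs": {
  "angular": [
    [0,0,0],
    [0,0,0],
    [0,0,0],
    [0,0,0],
    [0,0,0],
    [0,0,0],
    [0,0,0],
    [0,0,0],
    [0,0,0],
    [0,0,0]
  ],
  "slide": [
    [-5,8,0],
    [-11,17,0],
    [-24,31,0],
    [-41,43,0],
    [-52,48,0],
    [-62,52,0],
    [-70,54,0],
    [-77,55,0],
    [-82,56,0],
    [-82,56,0]
  ],
  "claw": [0,0,0,0,0,0,0,0,0,0]
}}

```text
time: 11.95
tcp_pos: [533.0, 171.2, 81.2]
tcp_rot: [[0.265, 0.964, 0.0], [0.964, -0.265, 0.002], [0.002, -0.0, -1.0]]
ft_force: [-0.3, 4.5, -0.6]
grip_width: -0.0
grasp_force: 2.0
```

>>> {"fn": "move_arm", "kwargs": {
  "angular": [
    [0,0,0],
    [0,0,0],
    [0,0,0],
    [0,0,0]
  ],
  "slide": [
    [-1,0,0],
    [-2,0,0],
    [-4,0,0],
    [-4,0,0]
  ],
  "claw": [0,0,0,0]
}}

```text
time: 12.45
tcp_pos: [532.9, 170.9, 81.4]
tcp_rot: [[0.265, 0.964, 0.003], [0.964, -0.265, 0.007], [0.008, 0.001, -1.0]]
ft_force: [2.1, 18.3, -3.4]
grip_width: 0.4
grasp_force: 9.1
```

The force reached 18 N with no further movement, so the gate is on its hard stop. I'll back away, lift and check.

>>> {"fn": "move_arm", "kwargs": {
  "angular": [
    [0,0,0],
    [0,0,0],
    [0,0,0],
    [0,0,0],
    [0,0,0],
    [0,0,0],
    [0,0,0],
    [0,0,0]
  ],
  "slide": [
    [4,0,0],
    [15,0,0],
    [35,0,0],
    [60,0,-20],
    [85,0,-60],
    [100,0,-100],
    [100,0,-120],
    [100,0,-120]
  ],
  "claw": [0,0,0,0,0,0,0,0]
}}

```text
time: 13.45
tcp_pos: [559.6, 264.3, 203.0]
tcp_rot: [[0.264, 0.965, 0.004], [0.965, -0.264, 0.001], [0.002, 0.004, -1.0]]
ft_force: [-0.1, -0.5, -0.1]
grip_width: 0.6
grasp_force: 0.0
```

Run:
```python
from h import *
st()
for n in("scene","side"):
    im=cv2.cvtColor(camera(n),cv2.COLOR_RGB2BGR);cv2.imwrite(f"pics/{n}4.png",im)
    h=cv2.cvtColor(im,cv2.COLOR_BGR2HSV)
    m=((h[...,0]<=8)&(h[...,1]>120)&(h[...,2]>100)).astype(np.uint8)
    k,l,s,c=cv2.connectedComponentsWithStats(m)
    for i in range(1,k):
        q=lane(ray(n,c[i],55))
        if s[i,4]>40 and abs(q[0])<35 and -230<q[1]<230: print(n,s[i],q)
a=cv2.imread("pics/scene4.png")[165:285,170:345];b=cv2.imread("pics/side4.png")[140:280,200:300]
f=lambda x:cv2.resize(x,(400,int(400*x.shape[0]/x.shape[1])),interpolation=cv2.INTER_CUBIC)
a,b=f(a),f(b);H=max(len(a),len(b));pad=lambda x:np.vstack([x,np.zeros((H-len(x),400,3),np.uint8)])
cv2.imwrite("pics/c4.png",np.hstack([pad(a),pad(b)]))
```

```text
t 13.45 tcp [559.619 264.325 203.013] lane [ 35.092 194.917 203.013] F [-0.124 -0.535 -0.118] w 0.5957930150857833 yhead -15.283485025761955 q [ 0.261  0.402  1.416 -0.     1.319  0.528]
scene [278 184  21   7 114] [  -0.299 -163.941   55.   ]
scene [258 195  22   7 116] [ -1.68  -67.908  55.   ]
scene [234 204  24  10 169] [ 3.963 26.786 55.   ]
side [236 187  24  12 211] [ 3.065 23.789 55.   ]
side [234 207  25  12 228] [ -1.059 -72.907  55.   ]
side [232 227  29  16 346] [  -1.258 -167.392   55.   ]
```

View pics/c4.png

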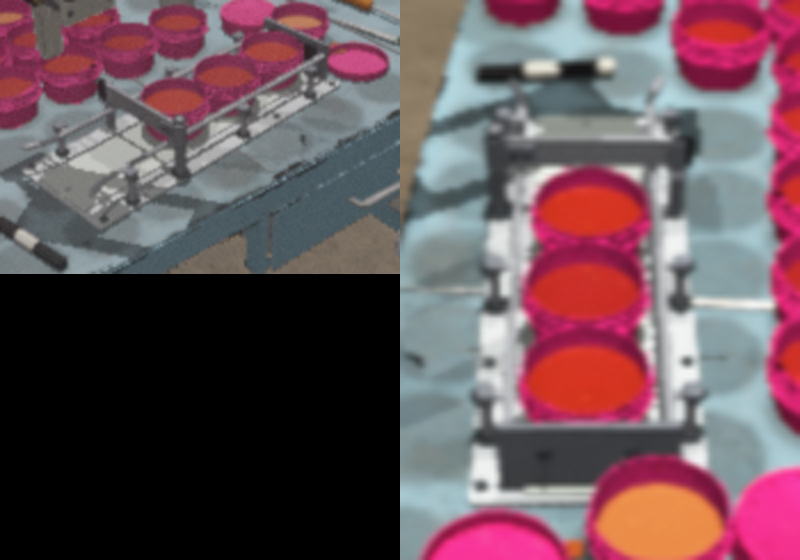

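The final views show the gate straight across behind tub_3 (side crop, y≈150) and the row closed up against the stop. The gate's measured shut position puts tub_3 about 237 mm from the stop face, well under 250.5 mm.

```bash
python3 -c "
from cell import *
print(close_job())"
```

```text
the job is handed in; nothing more can be done
None
```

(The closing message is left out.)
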